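Index the turn fixture to its next notch

TASK

The side of the valve block that we were working on is finished, so index the turn fixture to its next notch: pull the locking ring up and turn it until it stays up on its rest by itself, swing the table a quarter turn clockwise as seen from above (it has an upright black handle for this), and then turn the ring back so that the pin drops fully home and locks the table. Leave the tools and other things on the bench where they lie.

Things in the scene. Friction and masses are not known exactly. Their poses are not given: they have to be found in the camera images.
- index_base: grey cast base of the turn fixture, bolted to the bench, 204 mm across. Its origin is the centre of its underside, on the vertical axis of the table; z up. On its -y side a grey bracket (68 mm high) carries the lock 81 mm from the table's axis
- table (a joint): turn of the round steel table (184 mm across, top face 46 mm above the bench) about the base's vertical axis: 0 as found, grows clockwise seen from above (rad). Its rim has four open slots 11 mm wide, a quarter turn apart; the next is at 1.571. It turns easily (2 N at the handle), stays where it is left and has no feel at the notches; stop at 3.3. The pin centres it from within 0.05 rad
- table_handle (a point): middle of the upper half of the black upright handle fixed on the table, 79 mm from the table's axis, at 45 degrees between two slots: 25 mm thick here, this point is 98 mm above the bench, the handle's top 22 mm higher. As found it is at the base's -x +y side; after the quarter turn at the +x +y side
- lock_pin (a joint): height of the spring-loaded lock pin with its ring (m): 0 when the pin is fully home in a slot of the table, 0.012 when its nose slides on the table's face, 0.015 when the ring stands on its rest, 0.020 at the upper stop. The spring pushes down with 8 N at 0 and 13 N at 0.016
- lock_ring (a joint): turn of the pull ring about the pin's axis: 0 as found, grows anticlockwise seen from above (rad). Within 0.12 of 0 its cross pin is in a slot of the lock's housing. Lifted by 0.015 or more it can be turned; let down at 0.5 or more it stands on the housing top, its rest, and stays (stop at 1.25). Turned back below 0.25 it falls into the slot again
- ring_grip (a point): point on the pin's axis in the upper half of the upright flat steel pull ring on top of the lock: ring 44 mm across, 10 mm thick, hole 22 mm; its centre is 6 mm below this point, its top 16 mm above, the housing 45 mm below (pin home). 138 mm above the bench as found. x of this frame is the thickness direction (grip across it), z up
- bearing_big: ball bearing lying flat, 62 mm across, 16 mm high, a bystander behind the fixture; origin at the centre of its underside
- can_oil: grey oil can, 58 mm across, 103 mm high, a bystander behind the fixture; origin at the centre of its underside
- pliers_red: pliers with red grips, 184 mm, a bystander to the left of the fixture; origin at the middle of the underside, y along its length
- spanner_19: combination spanner, 230 mm, a bystander on the right; origin at the middle of the underside, y along its length
- block_top (a point): centre of the top of the aluminium valve block with a brass port, clamped on the middle of the table and turning with it: about 46 x 60 mm, 118 mm above the bench; this point is on the table's axis

How it is judged:
On the way, in this order (a step that is already met when the one before it is completed fails the run):
1. the ring stands up on its rest by itself, the table still in its old notch (value of joint lock_pin above 0.013 m and value of joint lock_ring above 0.3 rad and contact force between the fingers and lock_ring below 0.1 N and value of joint table between -0.1 and 0.1 rad), for 0.2 s.
2. the table stands a quarter turn further, at the next notch (value of joint table between 1.47 and 1.67 rad), for 0.2 s.
At the end, for the whole second after the job is handed in: the table is at rest a quarter turn clockwise from where it was found (within 0.03 rad) and the lock pin is fully home in that notch (within 1.5 mm), with the ring let go (value of joint table between 1.541 and 1.601 rad and value of joint lock_pin below 0.0015 m and velocity of joint table between -0.02 and 0.02 rad/s); the robot touches nothing.
It fails at once if the bearing, oil can, pliers or spanner near the fixture is moved by more than 30 mm (distance of any of bearing_big, can_oil, pliers_red, spanner_19 from where it was at the start of the episode above 0.03 m).
It also fails if it takes over 67 s, if anything falls off the work surface, if the arm or the gripper's body presses on something with over 40 N, if the wrist force passes 120 N, or if a joint passes its speed limit or range.

ROBOT

A 7-joint arm with a two-finger parallel gripper is mounted at the origin on a cart in front of the work surface, level with it; the furniture and walls round the work are solid. World frame = base frame: x ahead of the robot, y to its left, z up, the work surface at z = 0. Lengths are in m, angles in rad, forces in N, time in s.
With the tool pointing down it reaches from about 0.425 to 0.8 m from the base axis. Payload 8.3 kg.
Tool frame: the origin (TCP) lies at the very end of the fingers, on their centre line; the grasp point (between the pads) lies 19 mm behind it; z points along the fingers, y is the direction in which the jaws open and shut (so a half turn about z gives the same grasp; the last joint's range is limited). The gripper opens to 85 mm and grips with 20 to 120 N. Pads are 22 mm wide; open, the fingers measure 114 mm over their backs; the gripper's body (76 mm by 85 mm) begins 54 mm behind the grasp point. The pads swing forward as they close: fully open they stand 13 mm farther back than shut.
Start: joints at [1.283, 0.383, 0.016, 1.37, -0.006, 1.388, -0.046], TCP at [0.139, -0.609, 0.231] pointing down, gripper open.
Joint ranges: [-2.95, 2.95], [-0.25, 2.06], [-1.52, 1.56], [0.18, 2.33], [-1.44, 4.58], [0.02, 2.06], [-3.01, 3.01]. Speed limits (rad/s): [2.39, 2.39, 3.01, 3.01, 3.14, 3.14, 3.14].

INTERFACE

Orientations are given as a unit quaternion [w, x, y, z].
In Python, from cell import robot, viewer gives the robot as it stands.
- The arm moves only by the shell command python3 -m inch 'ROWS' [OPENING] [FORCE]. ROWS is JSON, a list of rows, each a list of 4 numbers: the shift along the tool's x, y, z in units of 25 mm (1.0 is 25 mm), then the turn about the tool's z in units of 8 degrees (1.0 is 8 degrees). A call has 1 to 20 rows; each row shifts and turns the commanded pose from where the row before left it, along the tool's axes as they then stand; what a row does not reach is not made up. A row lasts 1/10 s, in which the tool goes at most 50 mm and 8.59 degrees, less where a joint would pass 70% of its speed; a pose out of reach is approached as far as the arm can. A call is refused whole if a number of a shift passes 1 or a number of a turn 1, either way. A call with a gripper value outside its range is refused whole. OPENING is the finger opening in mm, from 0 to 85.4, set as the call begins (- or left out, the last holds). The fingers move at their own pace and stop on an object; FORCE is the grip in N (left out, the last holds). Time passes only in rows, so rows that do not move let the fingers close. It gives the time, the measured TCP pose, the force and the opening at its end, in the units of the state.
- robot.get_state(): the state, without advancing time (a new reading comes with each control period).
- viewer.capture(name): name is "scene" or "top"; returns the picture (420x560x3 uint8, blue, green, red); there is no depth.
- viewer.calibration(name): a dict with "camera_matrix" (3x3 intrinsics, pixels), "rvec" (rotation vector, rad) and "tvec" (3), from world to camera coordinates, as OpenCV has them. Camera axes: x right, y down, z forward; pixel columns grow to the right and rows downward; lengths in m; the calibration is good to about 2 mm. A picture is of the moment at which its call begins. calibration takes no time and is no camera call.
- robot.hand_in(): hands the job in, once; it reports no verdict.
The state is a dict: "time_s": time; "q": joint angles; "joint_vel": joint speeds; "joint_torque": joint torques, N m; "position": TCP position; "eef_rot": TCP orientation; "ft_force": force on the tool from outside, world axes, zero at the start; "torque": the same for the moment, N m; "finger_gap": opening from 0.0 (shut) to 1.0 (fully open).
Only numpy, scipy, OpenCV 4.12 (cv2) and the standard library are available. Lean on these libraries where they do the work, as an engineer would, in place of code of your own. Each camera call takes 0.05 s, during which the arm holds its last target.

## Working session

There is one attempt and no reset: what is moved stays moved. The work goes in short steps, Python scripts to look and compute and a shell command to move; the robot and the scene stay as the last step left them, time stands still between calls to the robot, and variables do not carry over. Pictures are saved under pics/ and viewed, and the job is handed in when it is done.

```bash
ls; mkdir -p pics; python3 - <<'E'
from cell import robot, viewer
import cv2
print(robot.get_state())
for n in("scene","top"):
    cv2.imwrite(f"pics/{n}0.png",viewer.capture(n)); print(n,viewer.calibration(n))
E
```

```text
pics
{'time_s': 0.0, 'q': array([ 1.28308746,  0.38422967,  0.01640333,  1.37116596, -0.00627226,
        1.3882169 , -0.04651381]), 'joint_vel': array([ 1.06046555e-03,  1.10594509e-04, -1.73094547e-03, -8.57333460e-05,
       -6.91023366e-04, -1.25307397e-03,  8.74480827e-04]), 'joint_torque': array([ 3.17583845e-04, -6.27589488e+01,  8.44754744e-01, -3.71822548e+01,
        1.68160832e-02,  1.42335761e-02,  3.72463694e-05]), 'position': array([ 0.13921874, -0.60877126,  0.23027907]), 'eef_rot': array([-9.73752567e-04,  9.93687235e-01,  1.12181589e-01, -1.47326159e-04]), 'ft_force': array([-0.21280609, -0.06407597, -0.02928537]), 'torque': array([-0.01786491,  0.02754072,  0.01420604]), 'finger_gap': 1.0022415038671395}
scene {'camera_matrix': array([[455.82206556,   0.        , 281.23989488],
       [  0.        , 455.82206556, 213.4881824 ],
       [  0.        ,   0.        ,   1.        ]]), 'rvec': array([ 0.92533569, -2.18709335,  1.32153166]), 'tvec': array([0.41497923, 0.29083881, 0.75473146])}
top {'camera_matrix': array([[459.93565606,   0.        , 279.86181526],
       [  0.        , 459.93565606, 207.47631434],
       [  0.        ,   0.        ,   1.        ]]), 'rvec': array([ 2.16815684, -2.16977971,  0.13745167]), 'tvec': array([-0.01674713,  0.62265063,  1.5123258 ])}
```

View pics/scene0.png

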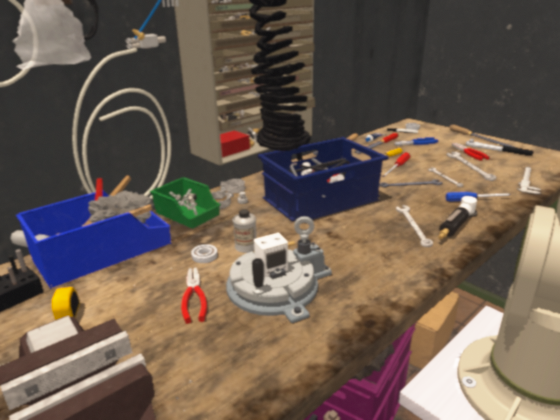

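View pics/top0.png

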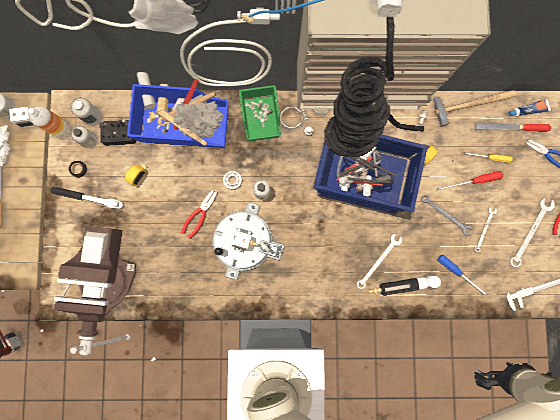

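```bash
python3 - <<'E'
import cv2
a=cv2.imread("pics/scene0.png")[205:325,210:350]; b=cv2.imread("pics/top0.png")[195:285,200:300]
cv2.imwrite("pics/scene0z.png",cv2.resize(a,None,fx=5,fy=5,interpolation=cv2.INTER_CUBIC)[:600,:800])
cv2.imwrite("pics/top0z.png",cv2.resize(b,None,fx=6,fy=6,interpolation=cv2.INTER_CUBIC))
E
```

```text
(no output)
```

View pics/scene0z.png

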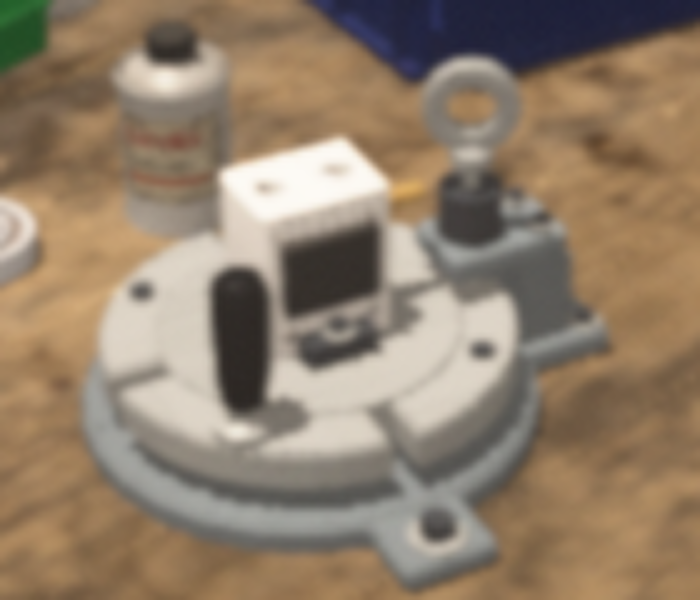

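View pics/top0z.png

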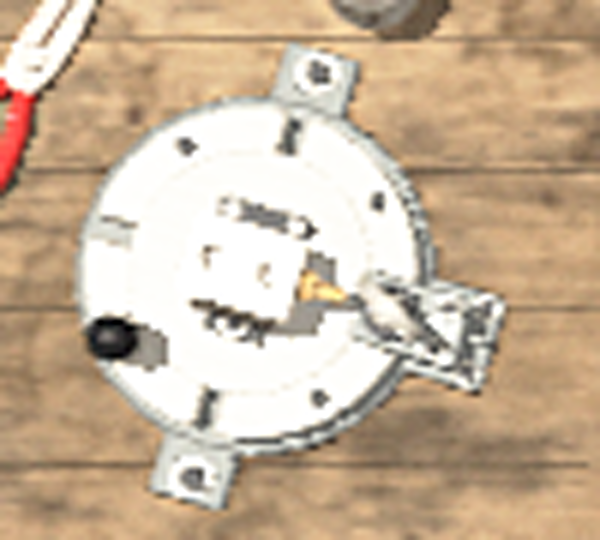

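```bash
cat > h.py <<'E'
import numpy as np, cv2
from cell import robot, viewer
def proj(n,P):
    c=viewer.calibration(n)
    return cv2.projectPoints(np.float64(P).reshape(-1,1,3),c["rvec"],c["tvec"],c["camera_matrix"],None)[0].reshape(-1,2)
def b2w(p,P):
    P=np.float64(P).reshape(-1,3); c,s=np.cos(p[2]),np.sin(p[2])
    return np.c_[p[0]+c*P[:,0]-s*P[:,1],p[1]+s*P[:,0]+c*P[:,1],P[:,2]]
def zt(u,v): return (200+u/6,195+v/6)
def zs(u,v): return (210+u/5,205+v/5)
E
python3 - <<'E'
from h import *
from scipy.optimize import least_squares
h=.079*np.sqrt(.5)
obs=[("scene",zs(472,105),(0,-.081,.132)),("scene",zs(241,278),(-h,h,.117)),("top",zt(112,337),(-h,h,.117)),
("top",zt(318,73),"e+"),("top",zt(193,477),"e-"),("scene",zs(437,525),"e-"),
("top",zt(252,282),(0,0,.118))]
def f(p,full=False):
    r=[]
    for n,uv,P in obs:
        if P=="e+":P=(p[3],0,p[4])
        if P=="e-":P=(-p[3],0,p[4])
        r.append(proj(n,b2w(p,P))[0]-uv)
    return np.array(r) if full else np.ravel(r)
s=least_squares(f,[.55,.0,-.3,.12,.015],loss="soft_l1")
print(s.x); print(f(s.x,True).round(1))
P=[(0.092*np.cos(a),.092*np.sin(a),.046) for a in np.linspace(0,2*np.pi,40)]+[(0.102*np.cos(a),.102*np.sin(a),.012) for a in np.linspace(0,2*np.pi,40)]
for n in("scene","top"):
    im=cv2.imread(f"pics/{n}0.png"); k=5
    o=(210,205,140,120) if n=="scene" else (200,195,100,90)
    im=cv2.resize(im[o[1]:o[1]+o[3],o[0]:o[0]+o[2]],None,fx=k,fy=k,interpolation=cv2.INTER_CUBIC)
    t=np.linspace(0,6.28,30)
    ringp=[(0.022*np.cos(a),-.081,.132+.022*np.sin(a)) for a in t]
    for Q,c in((P,(0,0,255)),(ringp,(0,255,0)),([(0,0,.118),(-h,h,.12),(0,-.081,.154),(0,-.081,.087)],(255,0,255))):
        for u,v in proj(n,b2w(s.x,Q)): cv2.circle(im,(int((u-o[0])*k+k/2),int((v-o[1])*k+k/2)),2,c,-1)
    cv2.imwrite(f"pics/{n}_fit.png",im)
print(b2w(s.x,[(0,-.081,.138),(-h,h,.098),(h,h,.098)]))
E
```

```text
[ 0.51241792  0.10973821 -0.30165554  0.11769958  0.01583392]
[[ 1.1 -0.5]
 [ 0.3 -0.7]
 [-0.9 -0.2]
 [-0.2  0.3]
 [-0.6 -0.3]
 [ 0.7  0. ]
 [-2.  -2.8]]
[[0.4883527  0.03239569 0.138     ]
 [0.47567536 0.17967379 0.098     ]
 [0.58235349 0.14648077 0.098     ]]
```

View pics/scene_fit.png

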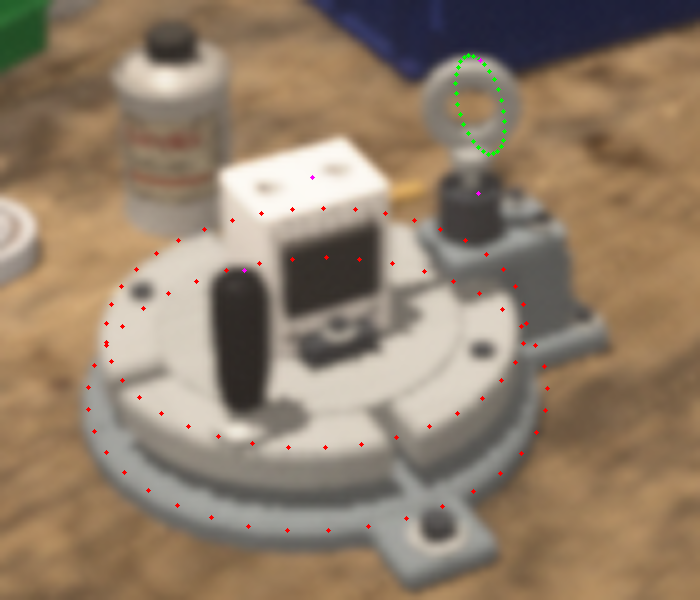

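View pics/top_fit.png

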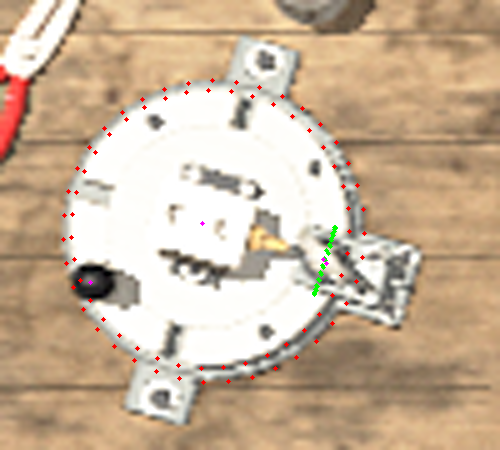

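```bash
python3 - <<'E'
from h import *
for n in("scene","top"):
    c=viewer.calibration(n);R=cv2.Rodrigues(c["rvec"])[0]; print(n,(-R.T@c["tvec"]).round(3))
a=cv2.imread("pics/scene0.png")[210:275,260:350]; b=cv2.imread("pics/top0.png")[225:265,225:290]
def g(i,k): 
    i=cv2.resize(i,None,fx=k,fy=k,interpolation=cv2.INTER_LANCZOS4)
    return (255*(i/255.)**1.8).astype('uint8')
cv2.imwrite("pics/s1.png",g(a,8)); cv2.imwrite("pics/t1.png",g(b,12))
E
```

```text
scene [-0.108  0.664  0.611]
top [0.447 0.003 1.573]
```

View pics/s1.png

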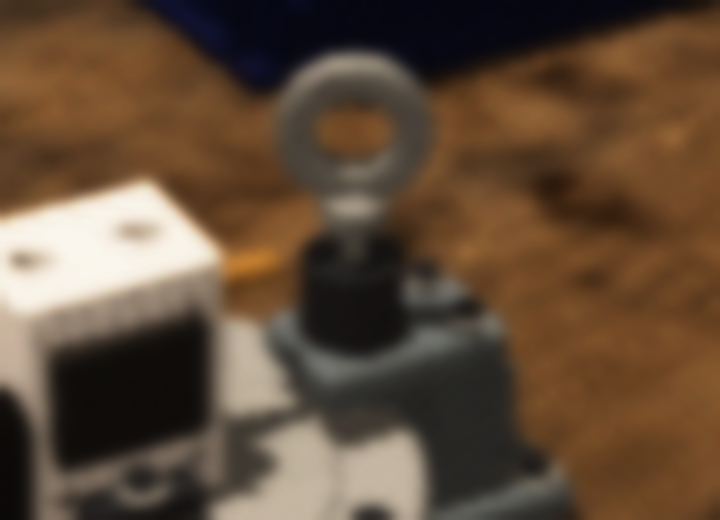

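View pics/t1.png

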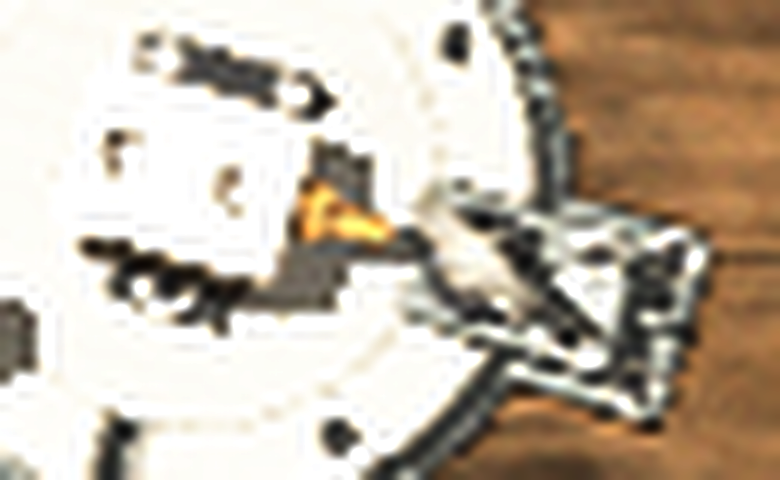

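```bash
cat > fit.py <<'E'
from h import *
from scipy.optimize import least_squares
h=.079*np.sqrt(.5)
def z12(u,v): return (225+u/12,225+v/12)
obs=[("scene",zs(472,105),(0,-.081,.132)),("top",z12(480,243),(0,-.081,.137)),("scene",zs(241,278),(-h,h,.117)),("top",zt(112,337),(-h,h,.117)),
("top",zt(318,73),"e+"),("top",zt(193,477),"e-"),("scene",zs(437,525),"e-"),
("top",z12(174,169),(0,0,.118)),("scene",zs(303,179),(0,0,.118)),("top",zt(290,137),"s+"),("top",zt(205,408),"s-"),("scene",zs(478,185),(0,-.081,.087))]
def f(p,full=False):
    r=[]
    for n,uv,P in obs:
        if isinstance(P,str): P=({"e":p[3],"s":p[5]}[P[0]]*(1 if P[1]=="+" else -1),0,p[4] if P[0]=="e" else .046)
        r.append(proj(n,b2w(p,P))[0]-uv)
    return np.array(r) if full else np.ravel(r)
s=least_squares(f,[.55,.0,-.3,.12,.015,.08],loss="soft_l1")
if __name__=="__main__":
    print(s.x); print(f(s.x,True).round(1))
    print(b2w(s.x,[(0,-.081,.138),(-h,h,.098),(h,h,.098)]))
    # triangulate individually
    for nm,a,b in(("ring",zs(472,105),z12(480,243)),("handletop",zs(241,278),zt(112,337)),("block",zs(303,179),z12(174,169))):
        Ms=[]
        for n in("scene","top"):
            c=viewer.calibration(n);Ms.append(c["camera_matrix"]@np.c_[cv2.Rodrigues(c["rvec"])[0],c["tvec"]])
        X=cv2.triangulatePoints(Ms[0],Ms[1],np.float64(a),np.float64(b)).ravel();print(nm,(X[:3]/X[3]).round(4))
E
python3 fit.py
```

```text
[ 0.5131543   0.11044531 -0.29212361  0.11763183  0.01526959  0.07810428]
[[ 0.4 -0.7]
 [-0.7  0.9]
 [ 0.1 -0.7]
 [-1.1 -0.3]
 [-0.7  0.1]
 [-0.5 -0.5]
 [ 0.7  0. ]
 [ 0.3 -0.1]
 [ 0.9 -0.9]
 [ 0.  -0.4]
 [ 0.2 -0.3]
 [-0.9  1.1]]
[[0.4898274  0.03287692 0.138     ]
 [0.47574681 0.18002749 0.098     ]
 [0.58273648 0.14785281 0.098     ]]
ring [0.493  0.0308 0.1283]
handletop [0.476  0.1781 0.1143]
block [0.5133 0.112  0.1163]
```

```bash
python3 - <<'E'
from h import *
out=[]
im0=cv2.imread("pics/top0.png")[232:262,245:285]; sc0=cv2.imread("pics/scene0.png")[210:245,285:325]
for a in (30,42,54):
    w=np.array([np.cos(np.radians(a)),np.sin(np.radians(a)),0]);nn=np.array([-w[1],w[0],0])
    row=[]
    for n,c,o in(("top",im0,(245,232)),("scene",sc0,(285,210))):
        im=cv2.resize(c,None,fx=9,fy=9,interpolation=cv2.INTER_CUBIC); im=(255*(im/255.)**1.8).astype('uint8')
        C=np.array([.491,.032,.132])
        uv0=proj(n,[C])[0]
        want=np.array((265,245.3) if n=="top" else (304.4,226)); d=want-uv0
        if n=="top": d=want-proj(n,[C+[0,0,.005]])[0]
        for sgn,col in((-1,(0,0,255)),(1,(0,255,0))):
            P=[C+r*(np.cos(t)*w+np.array([0,0,np.sin(t)]))+sgn*.005*nn for r in(.022,.011) for t in np.linspace(0,6.28,50)]
            for u,v in proj(n,P)+d: cv2.circle(im,(int((u-o[0]+.5)*9),int((v-o[1]+.5)*9)),1,col,-1)
        row.append(cv2.copyMakeBorder(im,0,320-im.shape[0],0,0,cv2.BORDER_CONSTANT) if im.shape[0]<320 else im[:320])
    out.append(np.vstack(row))
o=cv2.resize(np.hstack(out),(800,474)); cv2.imwrite("pics/ringang.png",o)
E
```

```text
(no output)
```

View pics/ringang.png

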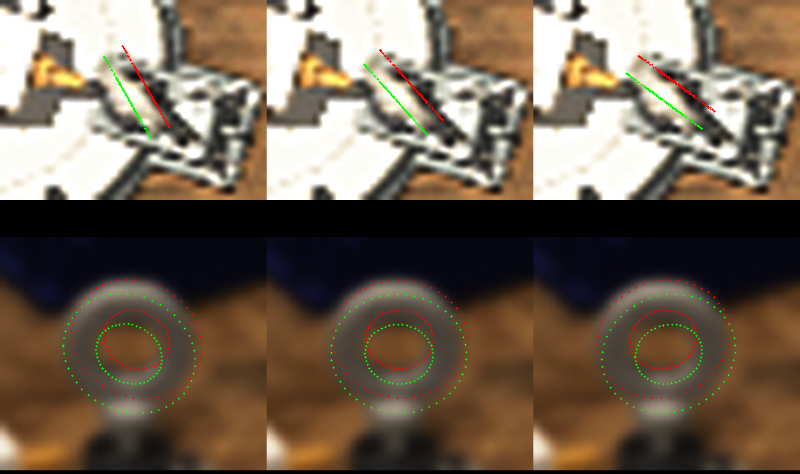

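```bash
python3 - <<'E'
from h import *
a=cv2.imread("pics/scene0.png")[0:230,230:400]; b=cv2.imread("pics/top0.png")[40:230,290:450]
a=cv2.resize(a,None,fx=2.5,fy=2.5);b=cv2.resize(b,None,fx=2.5,fy=2.5)
h=max(a.shape[0],b.shape[0]); p=lambda i:cv2.copyMakeBorder(i,0,h-i.shape[0],0,0,0)
cv2.imwrite("pics/crate.png",np.hstack([p(a),p(b)])[:600,:800])
E
```

```text
(no output)
```

View pics/crate.png

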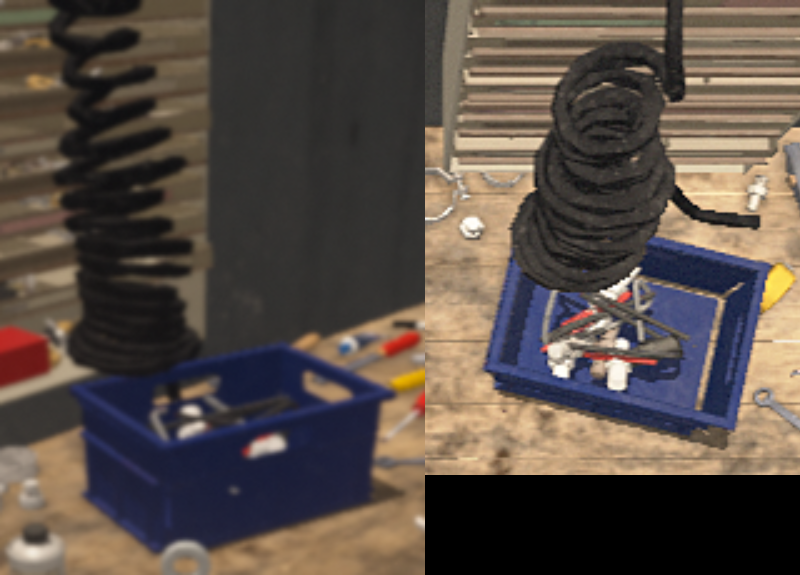

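```bash
python3 - <<'E'
from h import *
Ms=[]
for n in("scene","top"):
    c=viewer.calibration(n);Ms.append(c["camera_matrix"]@np.c_[cv2.Rodrigues(c["rvec"])[0],c["tvec"]])
for nm,a,b in(("crate",(163,440),(487,370)),("crate r",(392,390),(735,430)),("hose",(130,360),(570,250))):
    a=(230+a[0]/2.5,a[1]/2.5);b=(290+(b[0]-425)/2.5,40+b[1]/2.5)
    X=cv2.triangulatePoints(Ms[0],Ms[1],np.float64(a),np.float64(b)).ravel();print(nm,(X[:3]/X[3]).round(3))
E
```

```text
crate [ 0.673 -0.124  0.147]
crate r [ 0.599 -0.436  0.14 ]
hose [ 0.822 -0.224  0.175]
```

```bash
python3 -m inch '[[0.5,-0.1,0,0],[1,-0.2,0,0],[1,-0.2,0,0],[1,-0.6,0,0],[1,-1,0,0],[1,-1,0,0],[1,-1,0,0],[1,-1,0,0],[1,-1,0,0],[1,-1,0,0],[1,-1,0,0],[1,-1,0,0],[1,-1,0,0],[1,-1,0,0],[1,-1,0,0],[1,-1,0,0],[1,-1,0,0],[1,-1,0,0],[0.9,-1,0,0],[0.5,-1,0,0]]' 45 60
python3 -m inch '[[0.4,-1,0,0],[0,-1,0,0],[0,-1,0,0],[0,-0.8,0,0],[0,-0.4,0,0],[0,0,0,-0.8],[0,0,0,-0.9],[0,0,0,-0.9],[0,0,0,-0.8],[0,0,0,-0.3],[0,0,0,0],[0,0,0,0]]'
```

```text
time_s: 2.1
position: [0.5056, -0.0842, 0.2311]
eef_rot: [-0.0, 0.994, 0.113, 0.0]
ft_force: [0.4, -0.3, -0.2]
finger_gap: 0.526
time_s: 3.3
position: [0.491, 0.0173, 0.2313]
eef_rot: [0.0, 0.932, 0.361, -0.0]
ft_force: [-1.0, 0.8, -0.2]
finger_gap: 0.526
```

```bash
python3 -m inch '[[0.2,-0.24,0.5,0],[0.2,-0.23,0.6,0],[0,0,0.4,0],[0,0,0,0],[0,0,0,0]]'
cat > look.py <<'E'
import sys
from h import *
t=sys.argv[1]
a=viewer.capture("scene")[200:300,235:355];b=viewer.capture("top")[195:275,200:300]
a=cv2.resize(a,None,fx=4,fy=4,interpolation=cv2.INTER_CUBIC);b=cv2.resize(b,None,fx=4,fy=4,interpolation=cv2.INTER_CUBIC)
b=cv2.copyMakeBorder(b,0,80,0,0,0)[:, :320]
cv2.imwrite(f"pics/{t}.png",np.hstack([a,b])[:, :800])
E
python3 look.py a1
```

```text
time_s: 3.8
position: [0.4903, 0.0327, 0.1937]
eef_rot: [-0.0, 0.932, 0.362, -0.0]
ft_force: [0.7, 0.3, 0.3]
finger_gap: 0.529
```

View pics/a1.png

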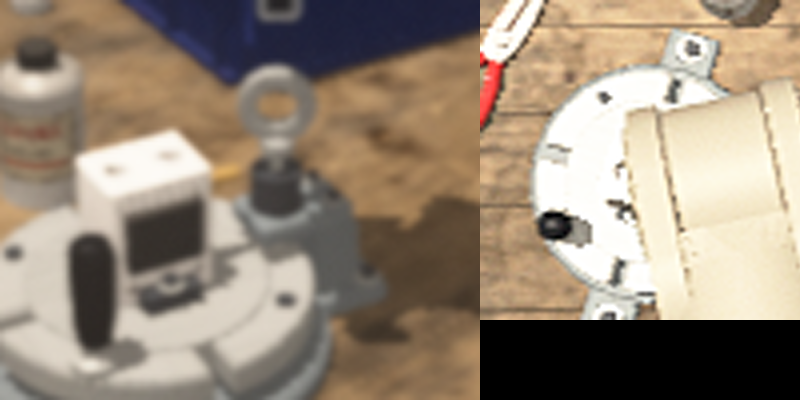

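```bash
python3 -m inch '[[0,0,0.5,0],[0,0,0.5,0],[0,0,0.5,0],[0,0,0.5,0],[0,0,0.5,0],[0,0,0.4,0],[0,0,0.1,0],[0,0,0,0]]'
python3 look.py a2
```

```text
time_s: 4.7
position: [0.4902, 0.0329, 0.1184]
eef_rot: [-0.0, 0.932, 0.362, -0.0]
ft_force: [-0.4, 0.3, 0.8]
finger_gap: 0.531
```

View pics/a2.png

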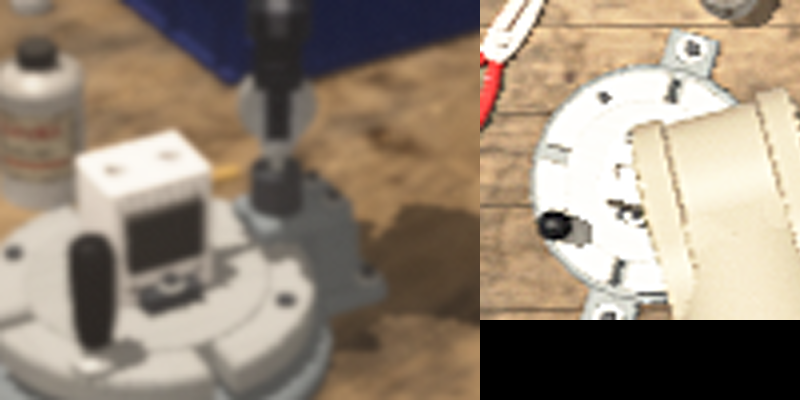

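```bash
python3 -m inch '[[0,0,0,0],[0,0,0,0],[0,0,0,0],[0,0,0,0],[0,0,0,0],[0,0,0,0]]' 0 60
python3 - <<'E'
from h import *
s=robot.get_state();print(s["ft_force"],s["torque"],s["finger_gap"]*85.4)
E
```

```text
time_s: 5.4
position: [0.4899, 0.0344, 0.1195]
eef_rot: [-0.001, 0.932, 0.363, -0.0]
ft_force: [-5.3, 4.4, 7.1]
finger_gap: 0.108
[-5.28024667  4.406541    7.12691625] [0.93839208 1.32165385 0.01235903] 9.212142458313249
```

```bash
python3 -m inch '[[0,-0.06,-0.1,0],[0,0,-0.2,0],[0,0,-0.2,0],[0,0,-0.15,0],[0,0,-0.05,0],[0,0,0,0]]' 0 80
python3 - <<'E'
from h import *
s=robot.get_state();print(s["ft_force"],s["torque"],s["finger_gap"]*85.4)
E
```

```text
time_s: 6.0
position: [0.489, 0.0343, 0.1361]
eef_rot: [-0.0, 0.932, 0.362, -0.0]
ft_force: [1.8, 5.6, -13.9]
finger_gap: 0.096
[  1.81920429   5.57412406 -13.930937  ] [ 1.22729234 -0.50990693  0.02650991] 8.215030739322195
```

```bash
python3 -m inch '[[0,0,-0.04,0],[0,0,0,-0.5],[0,0,0,-0.7],[0,0,0,-0.7],[0,0,0,-0.7],[0,0,0,-0.7],[0,0,0,-0.7],[0,0,0,-0.7],[0,0,0,-0.7],[0,0,0,-0.7],[0,0,0,-0.3],[0,0,0,0],[0,0,0,0]]'
python3 - <<'E'
from h import *
s=robot.get_state();print(s["ft_force"],s["torque"],s["finger_gap"]*85.4)
E
python3 look.py a3
```

```text
time_s: 7.3
position: [0.4894, 0.0342, 0.137]
eef_rot: [-0.0, 0.684, 0.73, 0.0]
ft_force: [2.9, 5.4, -14.5]
finger_gap: 0.103
[  2.94834538   5.39046934 -14.53195233] [ 1.31882491 -0.86689093 -0.00558804] 8.799694523681254
```

View pics/a3.png

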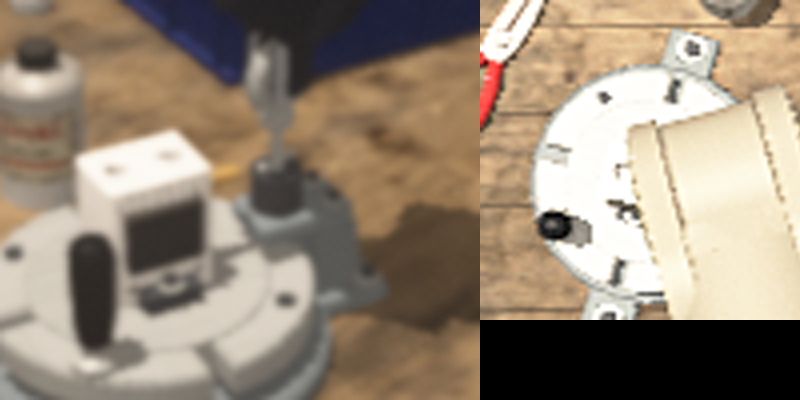

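```bash
python3 -m inch '[[0,0,0.06,0],[0,0,0.04,0],[0,0,0,0]]'
python3 -m inch '[[0,0,0,0],[0,0,0,0],[0,0,0,0],[0,0,0,0],[0,0,0,0]]' 45
python3 look.py a4
```

```text
time_s: 7.7
position: [0.4895, 0.0342, 0.1347]
eef_rot: [-0.0, 0.684, 0.73, 0.0]
ft_force: [2.3, 4.2, -13.6]
finger_gap: 0.102
time_s: 8.2
position: [0.4897, 0.0337, 0.1352]
eef_rot: [0.0, 0.684, 0.729, 0.0]
ft_force: [0.2, 0.7, -0.1]
finger_gap: 0.528
```

View pics/a4.png

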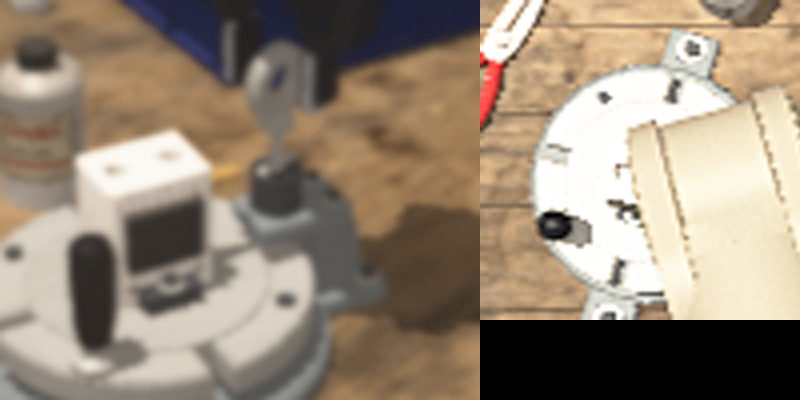

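```bash
python3 -m inch '[[0,0,-0.3,0],[0,0,-0.7,0],[0,0,-0.8,0],[0,0,-0.7,0],[0.5,0,-0.2,0],[0.9,-0.17,0,0],[1,0,0,0],[1,0,0,0],[1,0,0,0],[1,0,0,0],[0.44,0,0,0],[0,0,0,-0.8],[0,0,0,-0.8],[0,0,0,-0.8],[0,0,0,-0.67],[0,0,0,0],[0,0,0,0]]' 50
python3 look.py a5
```

```text
time_s: 10.0
position: [0.4757, 0.1792, 0.2022]
eef_rot: [-0.0, 0.515, 0.857, -0.0]
ft_force: [-0.2, -0.2, -0.4]
finger_gap: 0.585
```

View pics/a5.png

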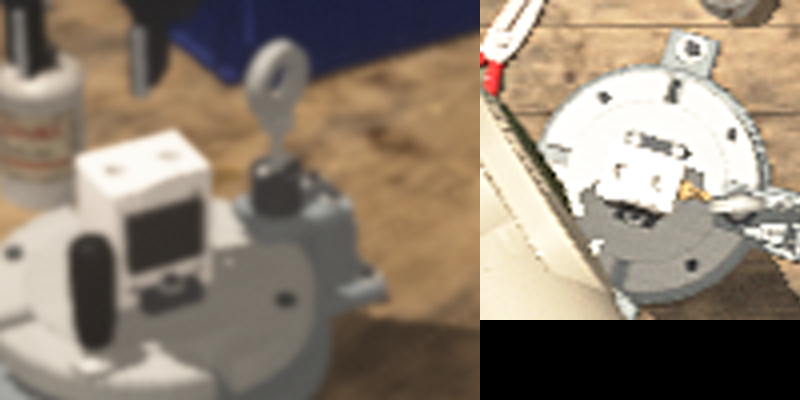

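```bash
python3 -m inch '[[0,0,0.5,0],[0,0,0.9,0],[0,0,0.9,0],[0,0,0.7,0],[0,0,0.5,0],[0,0,0.5,0],[0,0,0.5,0],[0,0,0.3,0],[0,0,0,0]]'
python3 look.py a6
```

```text
time_s: 11.0
position: [0.4753, 0.1791, 0.0813]
eef_rot: [-0.001, 0.513, 0.858, -0.001]
ft_force: [-0.4, 0.6, 0.2]
finger_gap: 0.585
```

View pics/a6.png

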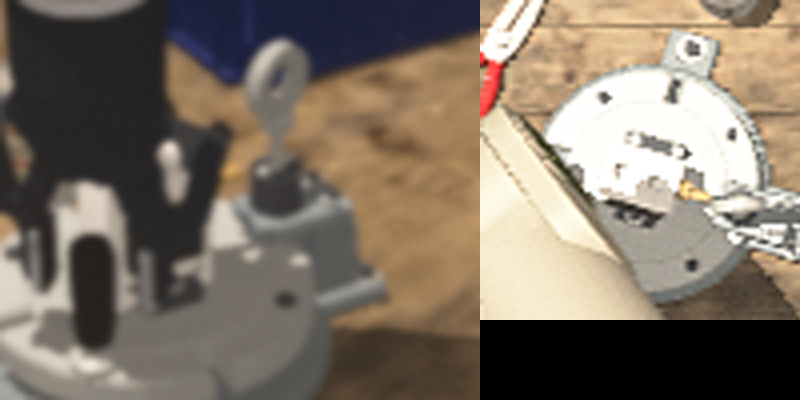

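```bash
python3 -m inch '[[0,0,0,0],[0,0,0,0],[0,0,0,0],[0,0,0,0],[0,0,0,0]]' 0 40
python3 - <<'E'
from h import *
s=robot.get_state();print(s["ft_force"],s["torque"],s["finger_gap"]*85.4,s["position"])
p=s["position"][:2]-[.513,.1105];print(np.hypot(*p),np.degrees(np.arctan2(p[1],p[0])))
E
```

```text
time_s: 11.6
position: [0.4766, 0.1798, 0.0832]
eef_rot: [0.001, 0.513, 0.858, 0.001]
ft_force: [0.4, -0.2, 5.2]
finger_gap: 0.27
[ 0.4061554  -0.19369009  5.17478479] [ 0.07355157 -0.12077296  0.06410692] 23.087203023679027 [0.47655174 0.17976844 0.0832087 ]
0.07827255643534795 117.75282990609419
```

```bash
python3 -m inch '[[-0.003,0.138,0,0.3125],[-0.012,0.275,0,0.625],[-0.012,0.275,0,0.625],[-0.012,0.275,0,0.625],[-0.012,0.275,0,0.625],[-0.012,0.275,0,0.625],[-0.012,0.275,0,0.625],[-0.012,0.275,0,0.625],[-0.012,0.275,0,0.625],[-0.012,0.275,0,0.625]]'
python3 - <<'E'
from h import *
s=robot.get_state();print(s["ft_force"],s["torque"],s["finger_gap"]*85.4,s["position"])
p=s["position"][:2]-[.513,.1105];print(np.hypot(*p),np.degrees(np.arctan2(p[1],p[0])))
E
```

```text
time_s: 12.6
position: [0.5389, 0.1847, 0.0832]
eef_rot: [-0.0, 0.816, 0.577, -0.0]
ft_force: [-6.0, -2.2, 11.3]
finger_gap: 0.273
[-5.97439394 -2.21199957 11.25588258] [-0.31324359  1.1305179  -0.26459033] 23.278204153785552 [0.53890634 0.1846578  0.08318198]
0.07855264780169596 70.74361073020316
```

```bash
python3 -m inch '[[-0.012,0.275,0,0.625],[-0.012,0.275,0,0.625],[-0.012,0.275,0,0.625],[-0.012,0.275,0,0.625],[-0.012,0.275,0,0.625],[-0.012,0.275,0,0.625],[-0.012,0.275,0,0.625],[-0.012,0.275,0,0.625],[-0.003,0.138,0,0.3125],[0,0,0,0],[0,0,0,0]]'
python3 - <<'E'
from h import *
s=robot.get_state();print(s["ft_force"],s["torque"],s["finger_gap"]*85.4,s["position"])
p=s["position"][:2]-[.513,.1105];print(np.hypot(*p),np.degrees(np.arctan2(p[1],p[0])))
R=s["eef_rot"];print(np.degrees(2*np.arctan2(R[2],R[1])))
E
python3 look.py a7
```

```text
time_s: 13.7
position: [0.5813, 0.1474, 0.0831]
eef_rot: [-0.0, 0.97, 0.244, -0.001]
ft_force: [-8.5, -0.9, 11.7]
finger_gap: 0.273
[-8.51353999 -0.85100786 11.65551952] [-0.32927243  1.84341004 -0.34096641] 23.32202158265702 [0.58125328 0.14737204 0.08313654]
0.07757613874310616 28.378972641788362
28.22937465531611
```

View pics/a7.png

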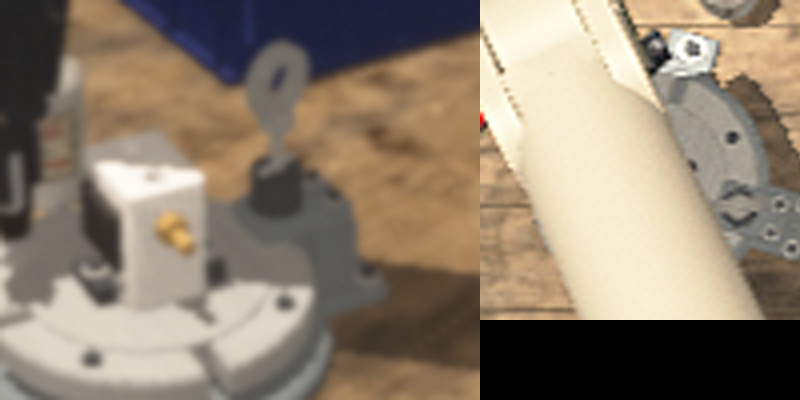

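```bash
python3 -m inch '[[0,0,0,0],[0,0,0,0],[0,0,0,0],[0,0,0,0]]' 50
python3 -m inch '[[0,0,-0.4,0],[0,0,-0.8,0],[0,0,-0.9,0],[0,0,-0.9,0],[0,0,-0.9,0],[0,0,-0.6,0],[-0.5,0.5,-0.4,0],[-1,1,0,0],[-1,1,0,0],[-1,1,0,0],[-1,1,0,0],[-0.5,1,0,0],[0,1,0,0],[0,1,0,0],[0,0.5,0,0],[0,0,0,0]]'
python3 look.py a8
```

```text
time_s: 14.2
position: [0.5826, 0.1471, 0.0821]
eef_rot: [-0.0, 0.97, 0.244, -0.0]
ft_force: [0.7, -0.3, 1.0]
finger_gap: 0.584
time_s: 15.8
position: [0.5673, -0.0898, 0.2045]
eef_rot: [-0.0, 0.97, 0.243, -0.0]
ft_force: [0.7, -0.7, -0.4]
finger_gap: 0.587
```

View pics/a8.png

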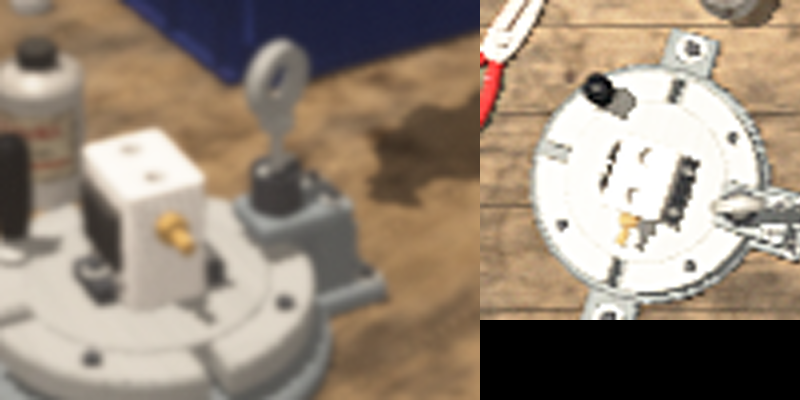

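```bash
cat > ang.py <<'E'
from h import *
from fit import s
p=s.x
def polar(n,img):
    th=np.radians(np.arange(0,360,.25)); r=np.arange(.060,.0895,.001)
    T,R=np.meshgrid(th,r)
    P=b2w(p,np.c_[(R*np.cos(T)).ravel(),(R*np.sin(T)).ravel(),np.full(T.size,.046)])
    uv=proj(n,P).astype(np.float32).reshape(*T.shape,2)
    return cv2.remap(cv2.cvtColor(img,cv2.COLOR_BGR2GRAY),uv[...,0],uv[...,1],cv2.INTER_CUBIC)
if __name__=="__main__":
    import sys
    for n in("top","scene"):
        A=polar(n,cv2.imread(f"pics/{n}0.png"));im=viewer.capture(n);cv2.imwrite(f"pics/{n}_{sys.argv[1]}.png",im);B=polar(n,im)
        cv2.imwrite(f"pics/pol_{n}.png",np.vstack([cv2.resize(A,(800,140)),cv2.resize(B,(800,140))]))
        # slots at 0,90,180,(270) and holes at 45..: match windows +-12deg
        for c in range(0,360,45):
            w=lambda X,h:np.take(X,range(c*4-h,c*4+h),axis=1,mode="wrap")
            t=w(A,36);q=w(B,68);m=cv2.matchTemplate(q,t,cv2.TM_CCOEFF_NORMED).ravel();k=m.argmax()
            print(n,c,"shift deg",(k-32)*.25,"score",round(float(m[k]),2))
E
python3 ang.py b0
```

```text
top 0 shift deg -1.5 score 0.95
top 45 shift deg 3.25 score 0.47
top 90 shift deg -1.0 score 0.84
top 135 shift deg -3.25 score 0.39
top 180 shift deg -1.5 score 0.94
top 225 shift deg -1.25 score 0.96
top 270 shift deg 2.5 score 0.41
top 315 shift deg -1.75 score 0.95
scene 0 shift deg -8.0 score 0.45
scene 45 shift deg -8.0 score 0.4
scene 90 shift deg -1.75 score 0.99
scene 135 shift deg -8.0 score -0.06
scene 180 shift deg -1.5 score 1.0
scene 225 shift deg -1.75 score 0.98
scene 270 shift deg 0.75 score 0.94
scene 315 shift deg 0.0 score 0.5
```

View pics/pol_top.png

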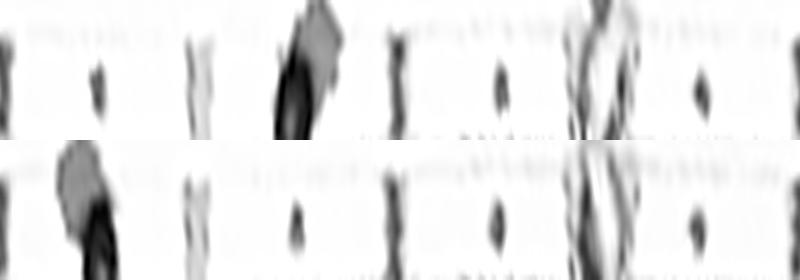

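View pics/pol_scene.png

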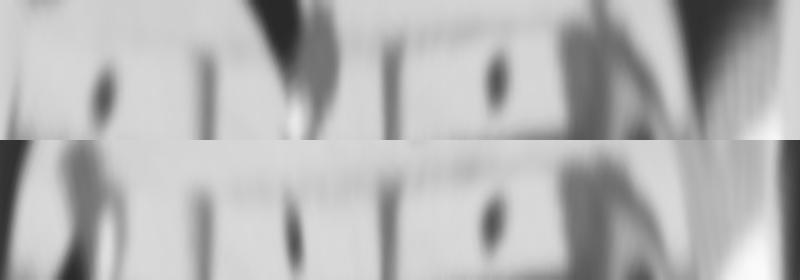

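```bash
python3 -m inch '[[0,0,0,-0.6],[0,0,0,-0.9],[0,0,0,-0.9],[0,0,0,-0.9],[0,0,0,-0.9],[0,0,0,-0.9],[0,0,0,-0.9],[0,0,0,-0.9],[0,0,0,-0.9],[0,0,0,-0.4],[0.6,-0.4,0,0],[1,-0.6,0,0],[1,-0.6,0,0],[1,-0.6,0,0],[1,-0.4,0,0],[0.55,-0.18,0,0],[0,0,0,0],[0,0,0,0]]' 45 60
```

```text
time_s: 17.8
position: [0.4896, 0.0351, 0.205]
eef_rot: [0.0, 0.683, 0.73, 0.0]
ft_force: [0.2, 0.3, -0.5]
finger_gap: 0.53
```

```bash
python3 -m inch '[[-0.05,0,0.4,0],[0,0,0.6,0],[0,0,0.6,0],[0,0,0.6,0],[0,0,0.4,0],[0,0,0.19,0],[0,0,0,0]]'
python3 look.py a9
```

```text
time_s: 18.5
position: [0.489, 0.034, 0.1343]
eef_rot: [-0.001, 0.683, 0.73, -0.0]
ft_force: [-0.3, -0.1, -0.2]
finger_gap: 0.525
```

View pics/a9.png

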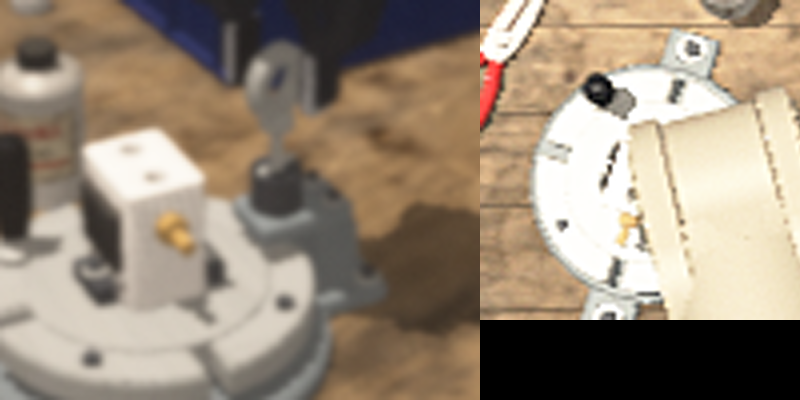

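Same straddle as at release. Close, lift 1 mm, turn back.

```bash
python3 -m inch '[[0,0,0,0],[0,0,0,0],[0,0,0,0],[0,0,0,0],[0,0,0,0]]' 0 60
python3 -m inch '[[0,0,-0.06,0],[0,0,-0.04,0.3],[0,0,0,0.7],[0,0,0,0.7],[0,0,0,0.7],[0,0,0,0.7],[0,0,0,0.7],[0,0,0,0.7],[0,0,0,0.7],[0,0,0,0.7],[0,0,0,0.5],[0,0,0,0],[0,0,0,0]]'
python3 look.py a10
```

```text
time_s: 19.1
position: [0.4896, 0.0346, 0.1356]
eef_rot: [0.0, 0.683, 0.73, 0.0]
ft_force: [-0.6, 0.8, 5.7]
finger_gap: 0.106
time_s: 20.4
position: [0.4885, 0.0347, 0.1363]
eef_rot: [-0.001, 0.931, 0.365, -0.001]
ft_force: [3.8, 2.3, -12.8]
finger_gap: 0.108
```

View pics/a10.png

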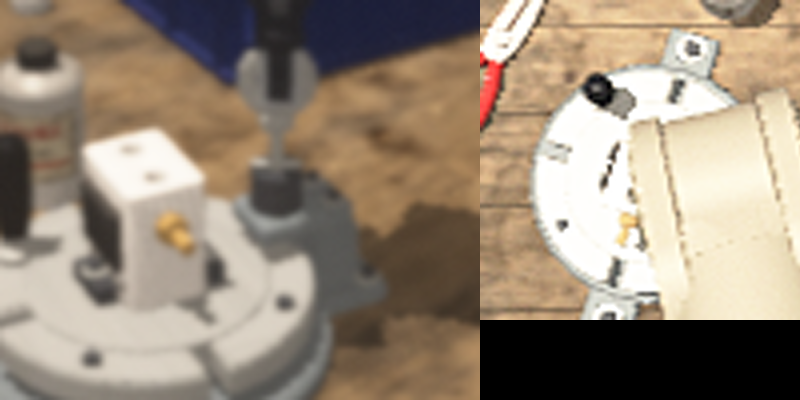

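```bash
python3 -m inch '[[0,0,0.1,0],[0,0,0.15,0],[0,0,0.15,0],[0,0,0.12,0],[0,0,0.04,0],[0,0,0,0],[0,0,0,0]]'
python3 -m inch '[[0,0,0,0],[0,0,0,0],[0,0,0,0],[0,0,0,0]]' 45
python3 look.py a11
```

```text
time_s: 21.2
position: [0.489, 0.0345, 0.1235]
eef_rot: [-0.0, 0.932, 0.364, -0.0]
ft_force: [-0.7, 2.6, -12.1]
finger_gap: 0.106
time_s: 21.6
position: [0.49, 0.0342, 0.1244]
eef_rot: [0.0, 0.932, 0.363, 0.001]
ft_force: [0.0, 0.5, -0.3]
finger_gap: 0.525
```

View pics/a11.png

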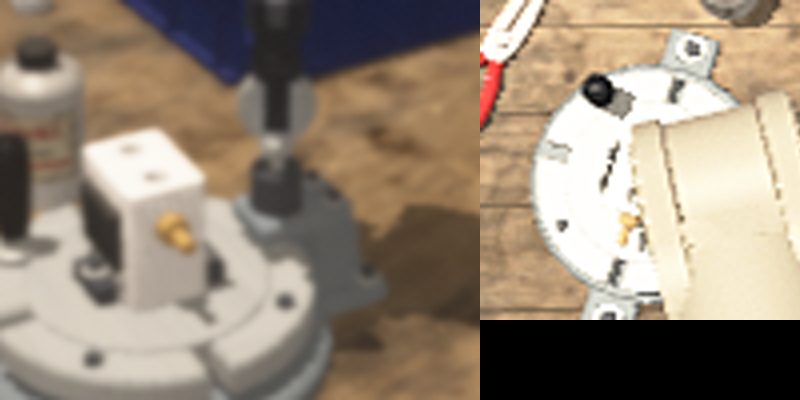

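```bash
python3 -m inch '[[0,0,-0.3,0],[0,0,-0.8,0],[0,0,-0.9,0],[0,0,-0.9,0],[-0.5,0.5,-0.4,0],[-0.5,1,0,0],[0,1,0,0],[0,1,0,0],[0,1,0,0],[0,1,0,0],[0,1,0,0],[0,0.5,0,0],[0,0,0,0],[0,0,0,0]]'
python3 ang.py b1; python3 look.py a12
python3 - <<'E'
from h import *
# ring height compare: match ring template from scene0 in new picture
A=cv2.imread("pics/scene0.png")[213:241,292:317];B=cv2.imread("pics/scene_b1.png")
m=cv2.matchTemplate(B[195:250,280:330],A,cv2.TM_CCOEFF_NORMED);_,v,_,l=cv2.minMaxLoc(m)
print("ring",v,l,"expected (12,18)")
i,j=l[1],l[0];f=lambda a,b,c:(a-c)/(2*(a-2*b+c));print("subpx dv",f(m[i-1,j],m[i,j],m[i+1,j]))
for dz in(0,.0015,.015):print(dz,proj("scene",[(.49,.033,.132+dz)])[0])
E
```

```text
time_s: 23.1
position: [0.5891, -0.1102, 0.2061]
eef_rot: [-0.0, 0.931, 0.364, -0.0]
ft_force: [-0.6, 0.3, -0.8]
finger_gap: 0.528
top 0 shift deg -1.0 score 0.96
top 45 shift deg 4.5 score 0.48
top 90 shift deg -1.25 score 0.85
top 135 shift deg -3.0 score 0.41
top 180 shift deg -1.25 score 0.95
top 225 shift deg -1.25 score 0.96
top 270 shift deg 0.0 score 0.87
top 315 shift deg -1.5 score 0.91
scene 0 shift deg -8.0 score 0.44
scene 45 shift deg -8.0 score 0.43
scene 90 shift deg -1.0 score 1.0
scene 135 shift deg -8.0 score -0.02
scene 180 shift deg -1.0 score 1.0
scene 225 shift deg -1.0 score 0.99
scene 270 shift deg 0.75 score 0.95
scene 315 shift deg 0.75 score 0.55
ring 0.9983136653900146 (12, 18) expected (12,18)
subpx dv -0.021485034
0 [304.7487395  225.32631096]
0.0015 [304.75508706 224.72158539]
0.015 [304.81261515 219.24094457]
```

View pics/a12.png

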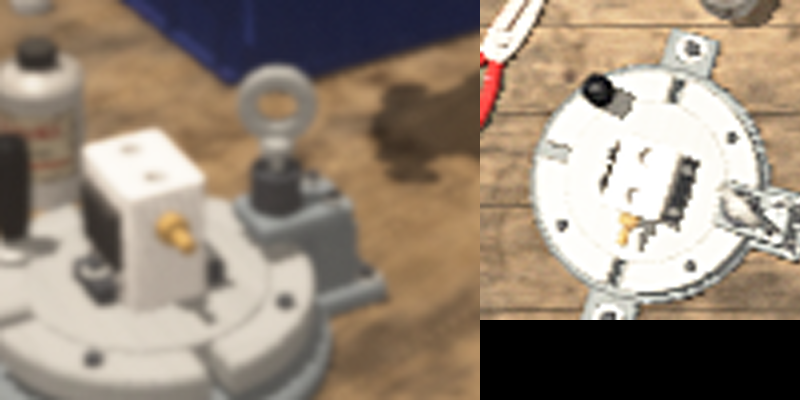

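```bash
cat > ang2.py <<'E'
from h import *
from fit import s
import sys
p=s.x
def patch(n,img,c,half,r0,r1,z):
    th=np.radians(c+np.arange(-half,half+.001,.05)); r=np.arange(r0,r1,.001)
    T,R=np.meshgrid(th,r);P=b2w(p,np.c_[(R*np.cos(T)).ravel(),(R*np.sin(T)).ravel(),np.full(T.size,z)])
    uv=proj(n,P).astype(np.float32).reshape(*T.shape,2)
    return cv2.remap(cv2.cvtColor(img,cv2.COLOR_BGR2GRAY),uv[...,0],uv[...,1],cv2.INTER_CUBIC)
def go(tag,ref="0"):
    for n in("top","scene"):
        I=cv2.imread(f"pics/{n}{ref}.png");J=cv2.imread(f"pics/{n}_{tag}.png")
        L=[("slot",c,.062,.089,.046) for c in((0,90,180) if n=="top" else (90,180))]+[("hole",c,.066,.086,.046) for c in((225,315) if n=="top" else (225,))]
        L+=[("ear(static)",c,.1,.13,.012) for c in ((0,180) if n=="top" else (180,))]
        for k,c,a,b,z in L:
            m=cv2.matchTemplate(patch(n,J,c,12,a,b,z),patch(n,I,c,8,a,b,z),cv2.TM_CCOEFF_NORMED).ravel();i=m.argmax();print(n,k,c,round((i-80)*.05,2),round(float(m[i]),3))
go(sys.argv[1])
E
python3 ang2.py b0; echo; python3 ang2.py b1
```

```text
top slot 0 -1.45 0.951
top slot 90 -1.05 0.816
top slot 180 -1.6 0.943
top hole 225 -1.35 0.957
top hole 315 -1.75 0.946
top ear(static) 0 0.0 0.997
top ear(static) 180 0.0 0.997
scene slot 90 -1.65 0.993
scene slot 180 -1.35 0.998
scene hole 225 -1.85 0.985
scene ear(static) 180 0.0 1.0

top slot 0 -1.0 0.956
top slot 90 -1.15 0.829
top slot 180 -1.15 0.952
top hole 225 -1.25 0.964
top hole 315 -1.55 0.906
top ear(static) 0 0.0 0.997
top ear(static) 180 0.0 0.996
scene slot 90 -1.0 0.996
scene slot 180 -1.05 0.997
scene hole 225 -1.1 0.986
scene ear(static) 180 0.0 1.0
```

```bash
python3 -c "
from cell import robot
s=robot.get_state();print(s['time_s'],s['ft_force'],abs(s['joint_vel']).max())
print(robot.hand_in())"
```

```text
23.3 [ 0.67652108 -0.47661588  0.48617067] 0.005644763500093278
the job is handed in; nothing more can be done
None
```

I indexed the fixture to its next notch and handed the job in at 23.3 s of the 67 s allowed. I gripped the ring, lifted it about 17 mm, turned it about 51° and let go. The next pictures showed it standing on its rest by itself. I then swung the table a quarter turn clockwise by the handle, turned the ring back, lowered it and released it.

**Last checks:**
- **Pin:** the ring matches its as-found image to within about 0.02 px, where 1.5 mm of lift would show as about 0.6 px. So the pin appears fully home.
- **Table:** it measures about 1.1° (0.02 rad) past an exact quarter turn, with single readings from 1.0° to 1.55°. That is inside the 0.03 rad tolerance but not centred. It was about 1.5° over before the pin dropped. I did not nudge it back further.
- **Arm:** it was clear of everything and at rest, with the wrist force around its noise level.
- **Bystanders:** I kept the arm clear of the bearing, oil can, pliers and spanner. I did not measure their positions separately at the end.

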